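Put the dredgers back on their own allergen coasters

TASK

Every dredger on the pastry bench has been put back on the wrong colour-coded allergen coaster: rearrange the four so that each stands upright in the middle of the coaster that matches its lid. The bench is floury, so never stand a dredger on the bare bench: the empty black coaster is there for parking one on the way. Do not tip a dredger over, and leave the mixing bowl on the scale as it is.

Things in the scene. Friction and masses are not known exactly. Their poses are not given: they have to be found in the camera images.
- dredger_red: red-lidded dredger: loose upright steel shaker cylinder with a red lid (the top 28 mm), straight-sided, 50 mm diameter over its whole height, 104 mm tall, about 0.2 kg, stands on a coaster; origin at the centre of its underside, z up
- dredger_yellow: yellow-lidded dredger: loose upright steel shaker cylinder with a yellow lid (the top 28 mm), straight-sided, 54 mm diameter over its whole height, 86 mm tall, about 0.2 kg, stands on a coaster; origin at the centre of its underside, z up
- dredger_green: green-lidded dredger: loose upright steel shaker cylinder with a green lid (the top 28 mm), straight-sided, 48 mm diameter over its whole height, 94 mm tall, about 0.2 kg, stands on a coaster; origin at the centre of its underside, z up
- dredger_blue: blue-lidded dredger: loose upright steel shaker cylinder with a blue lid (the top 28 mm), straight-sided, 52 mm diameter over its whole height, 80 mm tall, about 0.2 kg, stands on a coaster; origin at the centre of its underside, z up
- mat_red: red coaster: flat hard round plate, 96 mm diameter, 6 mm thick, fixed to the bench; origin at the centre of its underside on the bench, so its top is 6 mm above the origin
- mat_yellow: yellow coaster: flat hard round plate, 96 mm diameter, 6 mm thick, fixed to the bench; origin at the centre of its underside on the bench, so its top is 6 mm above the origin
- mat_green: green coaster: flat hard round plate, 96 mm diameter, 6 mm thick, fixed to the bench; origin at the centre of its underside on the bench, so its top is 6 mm above the origin
- mat_blue: blue coaster: flat hard round plate, 96 mm diameter, 6 mm thick, fixed to the bench; origin at the centre of its underside on the bench, so its top is 6 mm above the origin
- mat_spare: black coaster, the spare: same size as the others (96 mm diameter, 6 mm thick, fixed, origin at the centre of its underside), nothing on it at the start
- bowl: steel mixing bowl, 124 mm across the rim, 55 mm tall, loose, standing on a 30 mm high white kitchen scale (170 x 150 mm) at one side of the bench; origin at the centre of its underside; only to be left alone
Things that resemble listed ones, but are neither listed nor needed, are in the scene too. What is meant by the mat_yellow is not pink, and is the larger of those in its own colour.

How it is judged:
At the end, for the whole second after the job is handed in: Each of the four dredgers stands on the coaster of its lid's colour, its centre within 15 mm of the coaster's centre, upright within 0.1 rad (about 6 degrees), its underside at coaster height (less than 12 mm above the bench), released and at rest; the bowl is within 20 mm of where it was (horizontal distance between dredger_red and mat_red below 0.015 m and height (world z) of each of dredger_red, dredger_yellow, dredger_green, dredger_blue below 0.012 m and angle between each of dredger_red, dredger_yellow, dredger_green, dredger_blue's own z axis and vertical below 0.1 rad and linear speed of each of dredger_red, dredger_yellow, dredger_green, dredger_blue below 0.02 m/s and angular speed of each of dredger_red, dredger_yellow, dredger_green, dredger_blue below 0.2 rad/s and horizontal distance between dredger_yellow and mat_yellow below 0.015 m and horizontal distance between dredger_green and mat_green below 0.015 m and horizontal distance between dredger_blue and mat_blue below 0.015 m and distance of bowl from where it was at the start of the episode below 0.02 m); the robot touches nothing.
It fails at once if a dredger stands on or touches the bare bench (its underside's centre less than 3 mm above it) (height (world z) of any of dredger_red, dredger_yellow, dredger_green, dredger_blue below 0.003 m).
It fails at once if a dredger is tipped over (tilted more than 0.7 rad) (angle between any of dredger_red, dredger_yellow, dredger_green, dredger_blue's own z axis and vertical above 0.7 rad).
It fails at once if the mixing bowl is moved more than 20 mm (distance of bowl from where it was at the start of the episode above 0.02 m).
It also fails if it takes over 112 s, if anything falls off the work surface, if the arm or the gripper's body presses on something with over 40 N, if the wrist force passes 120 N, or if a joint passes its speed limit or range.

ROBOT

A 7-joint arm with a two-finger parallel gripper is mounted at the origin on the work surface. World frame = base frame: x ahead of the robot, y to its left, z up, the work surface at z = 0. Lengths are in m, angles in rad, forces in N, time in s.
With the tool pointing down it reaches from about 0.425 to 0.875 m from the base axis. Payload 8.4 kg.
Tool frame: the origin (TCP) lies at the very end of the fingers, on their centre line; the grasp point (between the pads) lies 19 mm behind it (grip_point_offset is the distance from the TCP to the grasp point, in m); x points along the fingers, y is the direction in which the jaws open and shut, and the axes are right-handed (so a half turn about x gives the same grasp; the last joint's range is limited). The gripper opens to 85 mm and grips with 20 to 120 N. Pads are 22 mm wide; open, the fingers measure 114 mm over their backs; the gripper's body (76 mm by 85 mm) begins 54 mm behind the grasp point. The pads swing forward as they close: fully open they stand 13 mm farther back than shut.
Start: joints at [1.147, 0.333, 0.04, 1.465, -0.013, 1.343, -0.059], TCP at [0.207, -0.616, 0.231] pointing down, gripper open.
Joint ranges: [-2.58, 2.58], [-0.38, 2.09], [-1.3, 1.39], [0.25, 2.4], [-1.5, 4.64], [0.08, 2.09], [-2.65, 2.65]. Speed limits (rad/s): [2.22, 2.22, 2.79, 2.79, 3.14, 3.14, 3.14].

INTERFACE

Orientations are given as a unit quaternion [x, y, z, w].
In Python, from plant import * gives the robot as it stands.
- The arm moves only by the tool arm_command, never from a script. Its argument "moves" is a list of rows, each a list of 6 numbers: the shift along the world's x, y, z in m, then the turn, a rotation vector about the world's x, y, z in degrees. A call has 1 to 12 rows; each row shifts and turns the commanded pose from where the row before left it; what a row does not reach is not made up. A row lasts 1/10 s, in which the tool goes at most 50 mm and 8.59 degrees, less where a joint would pass 70% of its speed; a pose out of reach is approached as far as the arm can. A call is refused whole if a number of a shift passes 0.05 or a number of a turn 8.59, either way. A call with a gripper value outside its range is refused whole. "fingers" is the closure, from 0 (fully open) to 1 (shut), set as the call begins (left out, the last holds). The fingers move at their own pace and stop on an object; "force" is the grip in N (left out, the last holds). Time passes only in rows, so rows that do not move let the fingers close. It gives the time, the measured TCP pose, the force and the opening at its end, in the units of the state.
- sense(): the state, without advancing time (a new reading comes with each control period).
- grab_frame(name): name is "side" or "top" or "wrist"; returns a dict with "img" (400x640x3 uint8, red, green, blue), "fx", "fy", "cx", "cy" (pixels), "origin" and "attitude" of the camera in the world. Camera axes: x right, y down, z forward; pixel columns grow to the right and rows downward; lengths in m; the calibration is good to about 2 mm. A picture is of the moment at which its call begins. There is no depth.
- close_job(): hands the job in, once; it reports no verdict.
The state is a dict: "t": time; "qpos": joint angles; "qd": joint speeds; "effort": joint torques, N m; "position": TCP position; "tcp_rot": TCP orientation; "force": force on the tool from outside, world axes, zero at the start; "moment": the same for the moment, N m; "gripper_width": opening from 0.0 (shut) to 1.0 (fully open).
Only numpy, scipy, OpenCV 4.12 (cv2) and the standard library are available. Lean on these libraries where they do the work, as an engineer would, in place of code of your own. Each camera call takes 0.05 s, during which the arm holds its last target.

## Working session

There is one attempt and no reset: what is moved stays moved. The work goes in short steps, Python scripts to look and compute and a tool call to move; the robot and the scene stay as the last step left them, time stands still between calls to the robot, and variables do not carry over. Pictures are saved under pics/ and viewed, and the job is handed in when it is done.

Besides the shell and the picture viewer there is one more tool, called after "Request:" as name([rows], argument=value, ...), one row to a line, values as JSON. arm_command: Moves the arm, as the interface text tells. Its arguments: {"type":"object","properties":{"moves":{"type":"array","items":{"type":"array","items":{"type":"number"}}},"fingers":{"type":"number"},"force":{"type":"number"}},"required":["moves"]}

```bash
ls; mkdir -p pics
python3 - <<'E'
from plant import *
import cv2
for n in("top","side","wrist"):
    f=grab_frame(n); cv2.imwrite(f"pics/{n}0.png",f["img"][:,:,::-1])
    print(n,f["fx"],f["fy"],f["cx"],f["cy"],f["origin"],f["attitude"])
s=sense();print(s["t"],s["position"],s["tcp_rot"],s["qpos"])
E
```

```text
pics
top 481.7561854666131 481.7561854666131 317.53935647194004 195.4648819943371 [0.49056256 0.03876947 1.23275225] [ 0.70951947 -0.70345963  0.03006962 -0.02867905]
side 400.62560888017947 400.62560888017947 318.576479943796 205.06197563686658 [ 0.4965205  -0.79180281  0.81761667] [ 0.91090469 -0.04024314  0.02687166 -0.4097695 ]
wrist 305.92218342030475 305.92218342030475 315.766215984634 202.29578471243846 [ 0.27613816 -0.5921473   0.3731094 ] [ 0.80333959 -0.57738869 -0.08601612  0.11776686]
0.15 [ 0.2072993  -0.61568114  0.23063232] [-0.6977085  -0.11475546  0.69790114 -0.11387728] [ 1.1468027   0.33375547  0.03986442  1.46604506 -0.0134119   1.34332933
 -0.05852464]
```

View pics/top0.png

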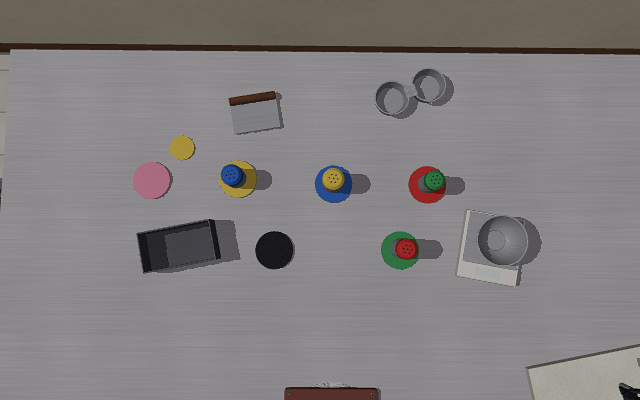

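View pics/side0.png

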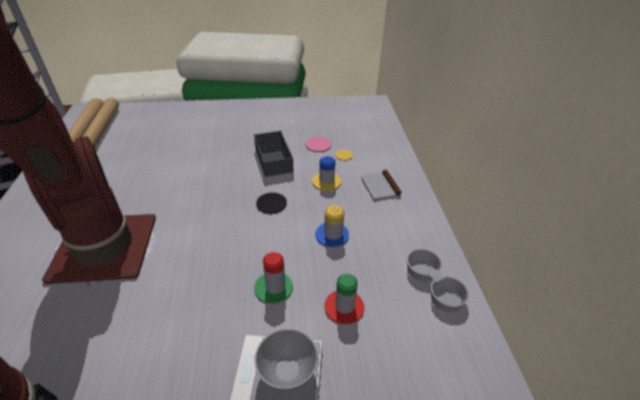

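View pics/wrist0.png

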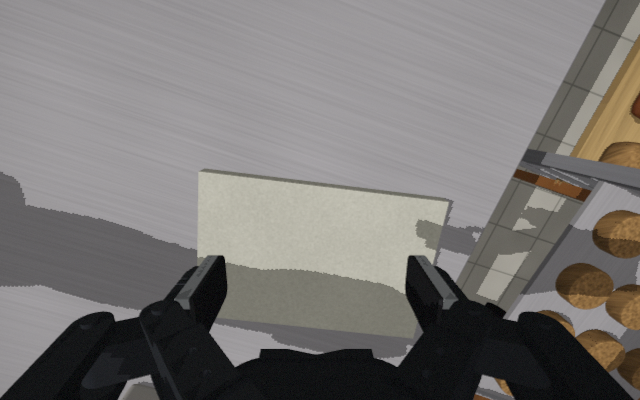

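The top view shows blue on the yellow coaster (238,179), yellow on the blue one (333,184), green on the red one (428,184) and red on the green one (400,250). The spare is at (275,250), and the bowl is at (500,240). The pink disc (152,180) and the small yellow disc (182,147) are decoys.

```bash
cat > h.py <<'E'
import numpy as np, cv2
from scipy.spatial.transform import Rotation as R
def rays(f,px):
    px=np.atleast_2d(np.asarray(px,float))
    d=np.c_[(px[:,0]-f["cx"])/f["fx"],(px[:,1]-f["cy"])/f["fy"],np.ones(len(px))]
    return np.array(f["origin"]),R.from_quat(f["attitude"]).apply(d)
def plane(f,px,z):
    o,d=rays(f,px); return o+d*((z-o[2])/d[:,2])[:,None]
def tri(f1,p1,f2,p2):
    o1,d1=rays(f1,p1);o2,d2=rays(f2,p2);d1=d1[0]/np.linalg.norm(d1);d2=d2[0]/np.linalg.norm(d2)
    s=np.linalg.lstsq(np.c_[d1,-d2],o2-o1,rcond=None)[0]
    a=o1+s[0]*d1;b=o2+s[1]*d2
    return (a+b)/2,np.linalg.norm(a-b)
H={'red':[(0,8),(172,180)],'yellow':[(18,32)],'green':[(55,85)],'blue':[(100,125)]}
def blobs(img,c,amin=60):
    hsv=cv2.cvtColor(img,cv2.COLOR_RGB2HSV)
    if c=='black': m=(hsv[...,2]<45)&(hsv[...,1]<120)
    else: m=sum((hsv[...,0]>=a)&(hsv[...,0]<=b) for a,b in H[c]).astype(bool)&(hsv[...,1]>130)&(hsv[...,2]>40)
    m=m.astype(np.uint8)*255
    n,l,st,ce=cv2.connectedComponentsWithStats(m)
    out=[]
    for i in range(1,n):
        if st[i,4]>=amin:
            k=(l==i).astype(np.uint8); cs,_=cv2.findContours(k,cv2.RETR_EXTERNAL,cv2.CHAIN_APPROX_NONE)
            out.append((st[i,4],ce[i],max(cs,key=len)[:,0,:],st[i,:4]))
    return sorted(out,key=lambda o:-o[0])
E
python3 - <<'E'
from plant import *
from h import *
F={n:grab_frame(n) for n in("top","side")}
for c in('red','yellow','green','blue','black'):
  for n in F:
    for a,ce,ct,bb in blobs(F[n]["img"],c):
        p=plane(F[n],ct,0.006)[:,:2]
        (x,y),r=cv2.minEnclosingCircle((p*1000).astype(np.float32))
        print(c,n,a,ce.round(1),bb,"z6 circle mm",round(x),round(y),round(r))
E
```

```text
red top 625 [423.8 186.5] [409 166  37  37] z6 circle mm 624 -243 48
red top 368 [406.1 248.8] [395 239  23  21] z6 circle mm 459 -188 28
red top 292 [332.7 391.6] [285 388  93  12] z6 circle mm 98 -1 114
red side 749 [ 81.5 219.7] [ 60 196  47  48] z6 circle mm -97 109 107
red side 635 [343.3 310.2] [325 292  39  32] z6 circle mm 623 -246 47
red side 344 [ 76.3 266.4] [ 54 247  49  34] z6 circle mm -45 -54 88
red side 336 [273.1 262.6] [264 253  19  21] z6 circle mm 455 -98 35
red side 174 [ 15.6 379.2] [  0 359  27  41] z6 circle mm -76 -360 62
red side 169 [ 84.1 180.8] [ 71 164  25  33] z6 circle mm -165 306 91
red side 122 [ 81. 152.] [ 71 139  22  24] z6 circle mm -223 480 80
red side 122 [ 57.3 273. ] [ 47 263  20  19] z6 circle mm -83 -83 36
red side 116 [109.2 271. ] [100 263  19  16] z6 circle mm 43 -91 31
red side 76 [  7.5 146.8] [  0 137  17  22] z6 circle mm -467 516 84
yellow top 611 [241.4 180.8] [220 161  37  37] z6 circle mm 634 242 48
yellow top 458 [181.6 147.5] [170 136  24  24] z6 circle mm 714 388 31
yellow top 385 [333.  178.7] [322 168  23  23] z6 circle mm 6
[... 1005 characters left out ...]
k top 196 [629.4 393.2] [619 386  21  14] z6 circle mm 109 -738 28
black side 1082 [ 46.5 163.7] [ 23 141  48  44] z6 circle mm -311 410 149
black side 938 [105.2 250.8] [ 71 226  60  40] z6 circle mm -4 8 79
black side 427 [ 25.5 112.3] [ 0 86 47 42] z6 circle mm -556 841 182
black side 391 [270.9 203. ] [258 194  28  19] z6 circle mm 454 142 44
black side 315 [273.7 143.9] [258 134  32  23] z6 circle mm 465 462 90
black side 241 [274.4 166.2] [257 147  35  29] z6 circle mm 460 377 96
black side 228 [  9.1 171.6] [  0 158  23  25] z6 circle mm -413 377 69
black side 205 [ 42.7 393.2] [ 34 384  23  16] z6 circle mm 3 -394 32
black side 65 [10.8 27.8] [ 4 23 14 17] z6 circle mm -1034 1777 152
```

Run:
```python
from plant import *
from h import *
F={n:grab_frame(n) for n in("top","side")}
T={'red':(406,249,273,262),'yellow':(333,179,334,215),'green':(434,180,346,286),'blue':(231,175,327,163)}
D={'red':(.104,.05),'yellow':(.086,.054),'green':(.094,.048),'blue':(.08,.052)}
def near(n,c,q): return min(blobs(F[n]["img"],c),key=lambda b:np.hypot(*(b[1]-q)))
for c,(a,b,u,v) in T.items():
    B=near("top",c,(a,b));S=near("side",c,(u,v))
    p,e=tri(F["top"],B[1],F["side"],S[1])
    h=.006+D[c][0]
    q=plane(F["top"],B[2],h)[:,:2]*1000
    (x,y),r=cv2.minEnclosingCircle(q.astype(np.float32))
    # top edge of the lid in the side view: highest pixel row -> far rim of the top
    i=S[2][:,1].argmin(); tp=S[2][S[2][:,1]==S[2][i,1]].mean(0)
    o,d=rays(F["side"],tp); t=((y/1000+D[c][1]/2)-o[1])/d[0][1]
    print(c,"tri lid centroid",(p*1000).round(1),round(e*1000,1),"| topcircle",round(x,1),round(y,1),round(r,1),"expect r",D[c][1]*500,"| side rim height",(o[2]+t*d[0][2]).round(4),"expect",h)
M={'red':(424,186,343,310),'yellow':(241,181,326,183),'green':(396,251,270,294),'blue':(333,187,330,237),'black':(274,250,271,203)}
for c,(a,b,u,v) in M.items():
    B=near("top",c,(a,b));S=near("side",c,(u,v))
    # leftmost and rightmost points triangulated: left/right extremes approx
    r=[]
    for f in (min,max):
        P=B[2];Q=S[2]
        eB=P[P[:,0]==f(P[:,0])].mean(0); eS=Q[Q[:,0]==f(Q[:,0])].mean(0)
        r.append((eB,eS))
    cB=cv2.minEnclosingCircle(B[2].astype(np.float32))[0]
    x,y,w,h=S[3]; cS=(x+(w-1)/2,y+(h-1)/2)
    p,e=tri(F["top"],cB,F["side"],cS); print(c,"mat centre tri",(p*1000).round(1),round(e*1000,1))
```

```text
red tri lid centroid [ 460.9 -172.6   93.2] 1.1 | topcircle 461.3 -169.1 25.9 expect r 25.0 | side rim height 0.0951 expect 0.11
yellow tri lid centroid [627.3  -0.   75.2] 1.3 | topcircle 625.8 0.3 26.9 expect r 27.0 | side rim height 0.082 expect 0.092
green tri lid centroid [ 625.5 -242.6   79.8] 1.7 | topcircle 625.0 -237.4 25.1 expect r 24.0 | side rim height 0.0771 expect 0.1
blue tri lid centroid [635.4 246.4  69.6] 1.4 | topcircle 633.8 243.7 26.9 expect r 26.0 | side rim height 0.0779 expect 0.08600000000000001
red mat centre tri [ 624.2 -244.9   -1.9] 1.9
yellow mat centre tri [634.2 242.6  -0.9] 1.6
green mat centre tri [ 454.8 -174.8  -10.3] 1.4
blue mat centre tri [623.4  -2.7  -3.4] 2.3
black mat centre tri [453.2 146.8   0.6] 2.3
```

Run:
```python
from plant import *
from h import *
s=sense();print(s["t"],s["position"],R.from_quat(s["tcp_rot"]).as_matrix().round(3),s["gripper_width"])
```

```text
0.35 [ 0.20737952 -0.61593122  0.23110915] [[-0.     0.319 -0.948]
 [ 0.    -0.948 -0.319]
 [-1.    -0.     0.   ]] 0.9975960797549283
```

Request:
arm_command([
  [0.042,0.038,0,0,0,0],
  [0.042,0.038,0,0,0,0],
  [0.042,0.038,0,0,0,0],
  [0.042,0.038,0,0,0,0],
  [0.042,0.038,0,0,0,0],
  [0.042,0.038,0,0,0,0],
  [0.042,0.038,0,0,0,0],
  [0.042,0.038,0,0,0,0],
  [0.042,0.036,0,0,0,0],
  [0.04,0.036,0,0,0,0],
  [0,0,0,0,0,0],
  [0,0,0,0,0,0],
], fingers=0, force=40)

```text
t: 1.55
position: [0.5801, -0.2801, 0.2309]
tcp_rot: [-0.698, -0.116, 0.698, -0.115]
force: [0.4, -0.7, 0.3]
gripper_width: 1.001
```

Request:
arm_command([
  [0.023,0.02,0,0,0,0],
  [0.022,0.02,0,0,0,0],
  [0,0,-0.04,0,0,0],
  [0,0,-0.02,0,0,0],
  [0,0,0,0,0,0],
  [0,0,0,0,0,0],
])

```text
t: 2.15
position: [0.6235, -0.2432, 0.172]
tcp_rot: [-0.698, -0.113, 0.698, -0.114]
force: [0.8, 0.0, 0.7]
gripper_width: 0.998
```

```bash
cat > w.py <<'E'
import sys
from plant import *
from h import *
f=grab_frame("wrist");cv2.imwrite(f"pics/{sys.argv[1]}.png",f["img"][:,:,::-1])
s=sense();print(s["t"],np.array(s["position"]).round(4),R.from_quat(s["tcp_rot"]).as_matrix().round(3).tolist(),f["origin"])
Z={'red':.110,'yellow':.092,'green':.100,'blue':.086}
for c in Z:
    for a,ce,ct,bb in blobs(f["img"],c,400)[:3]:
        o=[c,a,ce.round(),bb]
        for z in (.006,Z[c]):
            (x,y),r=cv2.minEnclosingCircle((plane(f,ct,z)[:,:2]*1000).astype(np.float32)); o+=[z,round(x,1),round(y,1),round(r,1)]
        print(*o)
E
python3 w.py w1
```

```text
2.2 [ 0.6242 -0.2431  0.1729] [[0.002, 0.317, -0.948], [-0.001, -0.948, -0.317], [-1.0, 0.001, -0.001]] [ 0.69238684 -0.21961784  0.31456286]
red 3217 [318. 168.] [271 138  92  79] 0.006 622.9 -243.3 47.5 0.11 646.3 -235.3 31.5
yellow 3428 [ 24. 102.] [ 0 62 56 76] 0.006 605.2 54.6 38.8 0.092 629.5 -21.8 28.0
green 2985 [315. 205.] [285 173  61  64] 0.006 600.0 -249.0 35.2 0.1 628.1 -240.0 24.5
green 1235 [239. 298.] [222 263  33  69] 0.006 459.8 -185.1 46.1 0.1 530.6 -195.6 32.1
blue 4203 [ 96. 108.] [ 39  54  94 103] 0.006 623.0 -4.6 48.4 0.086 641.0 -60.3 35.9
```

View pics/w1.png

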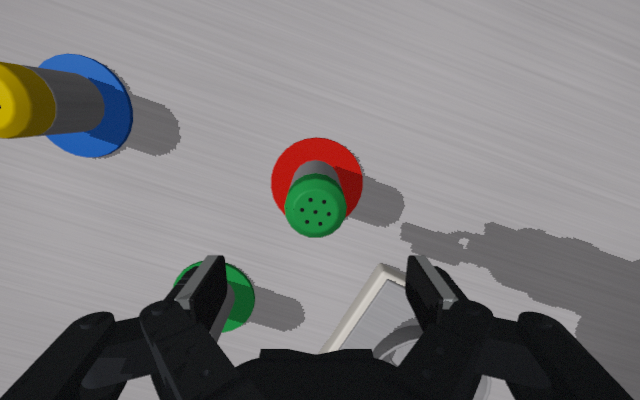

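The wrist view shows the green lid at (315,205) on the red coaster at (318,168), near the middle between the fingers. It gives a green centre of about (0.627, -0.240), with the lid radius matching a top height of 0.10.

Request:
arm_command([
  [0.003,0.003,-0.04,0,0,0],
  [0,0,-0.04,0,0,0],
  [0,0,-0.03,0,0,0],
  [0,0,-0.017,0,0,0],
  [0,0,0,0,0,0],
  [0,0,0,0,0,0],
])

```text
t: 2.8
position: [0.6282, -0.2393, 0.0463]
tcp_rot: [0.699, 0.114, -0.697, 0.115]
force: [-0.2, -0.0, 1.3]
gripper_width: 1.004
```

Request:
arm_command([
  [0,0,0,0,0,0],
  [0,0,0,0,0,0],
  [0,0,0,0,0,0],
  [0,0,0,0,0,0],
  [0,0,0,0,0,0],
  [0,0,0,0,0,0],
  [0,0,0,0,0,0],
  [0,0,0,0,0,0],
], fingers=1, force=40)

```text
t: 3.6
position: [0.628, -0.2391, 0.0459]
tcp_rot: [0.698, 0.114, -0.697, 0.115]
force: [-0.6, -0.5, 6.6]
gripper_width: 0.556
```

Request:
arm_command([
  [0,0,0.01,0,0,0],
  [0,0,0.02,0,0,0],
  [0,0,0.03,0,0,0],
  [0,0,0.03,0,0,0],
  [0,0,0.03,0,0,0],
  [0,0,0.02,0,0,0],
  [0,0,0.01,0,0,0],
  [0,0,0,0,0,0],
])

```text
t: 4.4
position: [0.6277, -0.2388, 0.196]
tcp_rot: [0.699, 0.114, -0.697, 0.115]
force: [0.1, -0.4, -2.5]
gripper_width: 0.554
```

```bash
python3 w.py w2
python3 - <<'E'
from plant import *
import cv2
f=grab_frame("side");cv2.imwrite("pics/s2.png",f["img"][:,:,::-1])
E
```

```text
4.45 [ 0.6271 -0.2386  0.1943] [[0.0, 0.319, -0.948], [-0.0, -0.948, -0.319], [-1.0, 0.0, -0.0]] [ 0.69619483 -0.21496266  0.33875181]
red 4661 [319. 177.] [277 141  85  74] 0.006 623.1 -243.6 47.6 0.11 645.9 -234.6 32.7
yellow 4719 [ 39. 107.] [ 0 72 83 70] 0.006 605.3 57.4 44.3 0.092 628.8 -13.0 32.8
green 10570 [316. 303.] [253 246 127 109] 0.006 462.6 -294.1 92.9 0.1 528.6 -271.7 66.7
green 970 [206. 271.] [184 256  53  45] 0.006 466.8 -157.2 43.0 0.1 531.6 -173.5 30.8
blue 3533 [115. 114.] [63 64 86 95] 0.006 623.2 -4.3 48.1 0.086 640.8 -54.9 36.6
```

View pics/s2.png

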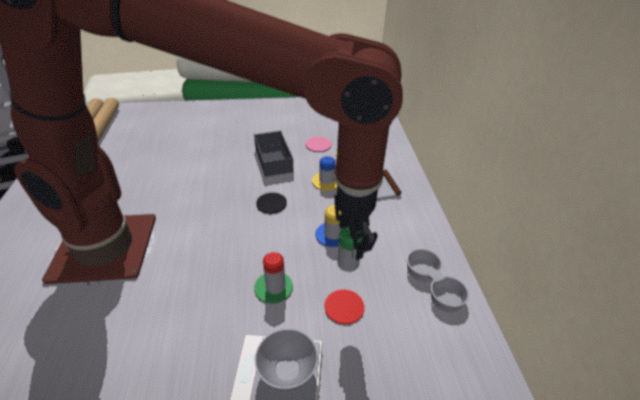

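View pics/w2.png

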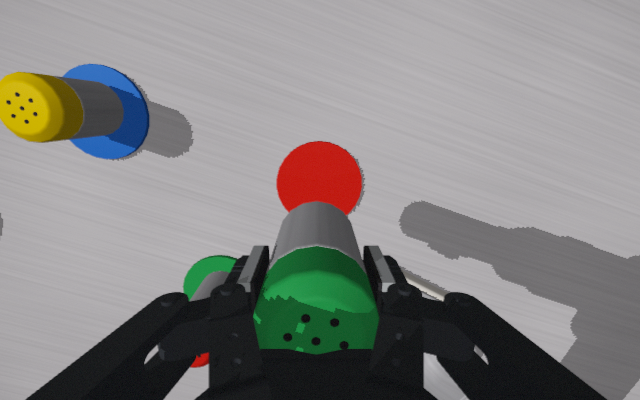

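The green dredger is held upright and centred between the pads. The empty red coaster is at (319,177).

Request:
arm_command([
  [-0.008,0.018,0,0,0,0],
  [-0.016,0.036,0,0,0,0],
  [-0.016,0.036,0,0,0,0],
  [-0.016,0.036,0,0,0,0],
  [-0.016,0.036,0,0,0,0],
  [-0.016,0.036,0,0,0,0],
  [-0.016,0.036,0,0,0,0],
  [-0.016,0.036,0,0,0,0],
  [-0.016,0.036,0,0,0,0],
  [-0.016,0.036,0,0,0,0],
  [-0.014,0.03,0,0,0,0],
  [-0.008,0.013,0,0,0,0],
])

```text
t: 5.7
position: [0.451, 0.1491, 0.1932]
tcp_rot: [-0.697, -0.116, 0.698, -0.115]
force: [-0.1, 0.4, -1.4]
gripper_width: 0.554
```

Request:
arm_command([
  [0,0,0,0,0,0],
  [0,0,0,0,0,0],
  [0,0,0,0,0,0],
])

```text
t: 6.0
position: [0.4536, 0.1448, 0.1938]
tcp_rot: [-0.698, -0.113, 0.698, -0.114]
force: [-0.2, 0.8, -1.3]
gripper_width: 0.556
```

Request:
arm_command([
  [0,0.001,-0.02,0,0,0],
  [0,0,-0.03,0,0,0],
  [0,0,-0.03,0,0,0],
  [0,0,-0.03,0,0,0],
  [0,0,-0.02,0,0,0],
  [0,0,-0.01,0,0,0],
  [0,0,0,0,0,0],
  [0,0,0,0,0,0],
])

```text
t: 6.8
position: [0.4539, 0.1472, 0.055]
tcp_rot: [0.698, 0.114, -0.698, 0.114]
force: [-0.0, -0.3, -0.7]
gripper_width: 0.547
```

Request:
arm_command([
  [0,0,-0.004,0,0,0],
  [0,0,-0.002,0,0,0],
  [0,0,0,0,0,0],
  [0,0,0,0,0,0],
])

```text
t: 7.2
position: [0.4533, 0.1474, 0.0486]
tcp_rot: [0.698, 0.114, -0.698, 0.114]
force: [0.7, -0.4, -1.8]
gripper_width: 0.551
```

Request:
arm_command([
  [0,0,-0.002,0,0,0],
  [0,0,0,0,0,0],
  [0,0,0,0,0,0],
])

```text
t: 7.5
position: [0.4531, 0.1473, 0.0463]
tcp_rot: [-0.698, -0.114, 0.698, -0.114]
force: [-0.2, 0.3, -0.6]
gripper_width: 0.554
```

Request:
arm_command([
  [0,0,0,0,0,0],
  [0,0,0,0,0,0],
  [0,0,0,0,0,0],
  [0,0,0,0,0,0],
  [0,0,0,0,0,0],
  [0,0,0,0,0,0],
  [0,0,0,0,0,0],
], fingers=0)

```text
t: 8.2
position: [0.4532, 0.1474, 0.0463]
tcp_rot: [0.698, 0.114, -0.698, 0.114]
force: [0.1, 0.4, -0.4]
gripper_width: 1.001
```

Request:
arm_command([
  [0,0,0.02,0,0,0],
  [0,0,0.03,0,0,0],
  [0,0,0.04,0,0,0],
  [0,0,0.04,0,0,0],
  [0,0,0.02,0,0,0],
  [0,0,0,0,0,0],
  [0,0,0,0,0,0],
])

```text
t: 8.9
position: [0.4531, 0.1472, 0.1961]
tcp_rot: [0.698, 0.114, -0.698, 0.114]
force: [0.1, 0.5, -1.0]
gripper_width: 0.999
```

```bash
python3 w.py w3
```

```text
8.95 [0.4526 0.1471 0.1954] [[-0.001, 0.319, -0.948], [-0.0, -0.948, -0.319], [-1.0, -0.0, 0.001]] [0.52185415 0.17094398 0.33874543]
red 1261 [627. 297.] [608 271  32  57] 0.006 432.7 -282.0 43.4 0.11 460.6 -140.4 29.8
yellow 5426 [568.  49.] [523   9  91  80] 0.006 654.2 -46.8 43.4 0.092 620.0 9.5 32.2
yellow 1397 [283.   9.] [243   0  81  24] 0.006 606.3 232.3 37.9 0.092 584.5 216.4 28.1
green 2512 [558. 255.] [526 222  83  72] 0.006 455.1 -168.9 48.7 0.1 474.0 -72.9 34.9
green 2493 [316. 203.] [288 174  57  58] 0.006 425.4 138.9 34.2 0.1 452.7 148.0 24.5
blue 3689 [497.  74.] [462  16  89 103] 0.006 621.4 -1.5 48.1 0.086 597.5 40.0 36.5
```

View pics/w3.png

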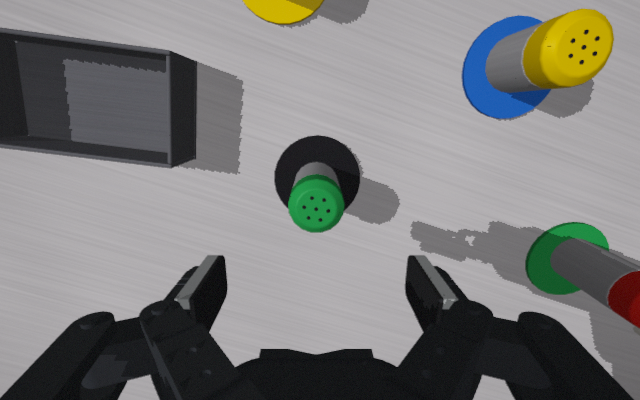

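Green now stands upright in the middle of the spare coaster, with its lid at (316,203). Next is red.

Request:
arm_command([
  [0.001,-0.02,0,0,0,0],
  [0.001,-0.035,0,0,0,0],
  [0.001,-0.035,0,0,0,0],
  [0.001,-0.035,0,0,0,0],
  [0.001,-0.035,0,0,0,0],
  [0.001,-0.035,0,0,0,0],
  [0.001,-0.035,0,0,0,0],
  [0,-0.035,0,0,0,0],
  [0,-0.03,0,0,0,0],
  [0,-0.022,0,0,0,0],
  [0,0,0,0,0,0],
  [0,0,0,0,0,0],
])

```text
t: 10.15
position: [0.4595, -0.1693, 0.1949]
tcp_rot: [-0.697, -0.115, 0.699, -0.114]
force: [-0.1, 0.7, -0.4]
gripper_width: 0.999
```

```bash
python3 w.py w4
```

```text
10.2 [ 0.4598 -0.1686  0.1952] [[-0.002, 0.32, -0.948], [0.001, -0.948, -0.32], [-1.0, -0.002, 0.001]] [ 0.52861166 -0.14585093  0.33734789]
red 7970 [441.  47.] [392   0  99 100] 0.006 622.2 -243.0 48.0 0.11 592.8 -212.5 32.9
red 2978 [320. 202.] [290 170  61  64] 0.006 434.3 -181.7 37.4 0.11 463.9 -170.5 25.6
red 675 [139. 390.] [118 377  41  23] 0.006 92.3 -27.0 31.6 0.11 229.2 -64.3 21.7
green 2406 [316. 167.] [276 140  85  73] 0.006 455.4 -172.1 47.1 0.1 476.2 -164.6 33.8
blue 773 [207.   6.] [172   0  69  16] 0.006 589.2 -15.4 32.1 0.086 574.6 -46.9 24.4
```

View pics/w4.png

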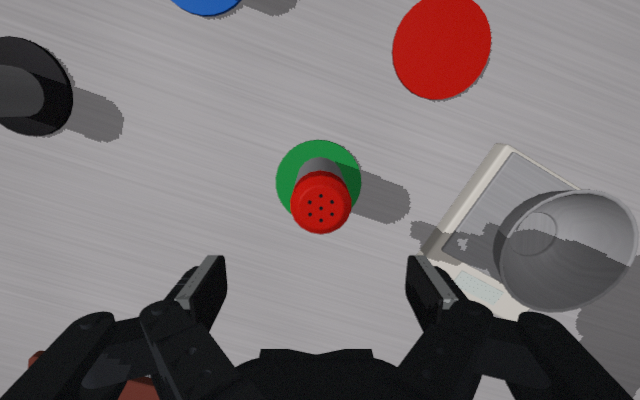

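The red lid is at (320,202) and its centre is about (0.462, -0.171). The bowl at (570,250) is well clear.

Request:
arm_command([
  [0.002,-0.002,-0.03,0,0,0],
  [0,0,-0.04,0,0,0],
  [0,0,-0.03,0,0,0],
  [0,0,-0.025,0,0,0],
  [0,0,-0.014,0,0,0],
  [0,0,0,0,0,0],
  [0,0,0,0,0,0],
])

```text
t: 10.9
position: [0.4627, -0.1712, 0.058]
tcp_rot: [0.698, 0.115, -0.698, 0.115]
force: [0.1, -0.1, 0.7]
gripper_width: 1.002
```

Request:
arm_command([
  [0,0,0,0,0,0],
  [0,0,0,0,0,0],
  [0,0,0,0,0,0],
  [0,0,0,0,0,0],
  [0,0,0,0,0,0],
  [0,0,0,0,0,0],
  [0,0,0,0,0,0],
  [0,0,0,0,0,0],
], fingers=1)

```text
t: 11.7
position: [0.4629, -0.1719, 0.0584]
tcp_rot: [0.698, 0.114, -0.697, 0.115]
force: [-1.6, 0.9, 5.4]
gripper_width: 0.576
```

Request:
arm_command([
  [0,0,0.01,0,0,0],
  [0,0,0.02,0,0,0],
  [0,0,0.03,0,0,0],
  [0,0,0.03,0,0,0],
  [0,0,0.03,0,0,0],
  [0,0,0.02,0,0,0],
  [0,0,0,0,0,0],
  [0,0,0,0,0,0],
])

```text
t: 12.5
position: [0.4621, -0.1716, 0.1975]
tcp_rot: [0.698, 0.114, -0.698, 0.114]
force: [0.4, 0.4, -1.3]
gripper_width: 0.577
```

Request:
arm_command([
  [0.011,-0.005,0,0,0,0],
  [0.025,-0.011,0,0,0,0],
  [0.03,-0.014,0,0,0,0],
  [0.03,-0.014,0,0,0,0],
  [0.03,-0.013,0,0,0,0],
  [0.023,-0.01,0,0,0,0],
  [0.012,-0.005,0,0,0,0],
  [0,0,0,0,0,0],
  [0,0,0,0,0,0],
  [0,0,0,0,0,0],
])

```text
t: 13.5
position: [0.6225, -0.2433, 0.1967]
tcp_rot: [-0.697, -0.115, 0.698, -0.114]
force: [0.6, 0.0, -0.7]
gripper_width: 0.575
```

```bash
python3 w.py w5
```

```text
13.55 [ 0.6226 -0.2434  0.1971] [[-0.001, 0.319, -0.948], [0.0, -0.948, -0.319], [-1.0, -0.0, 0.0]] [ 0.69144877 -0.21973272  0.33922821]
red 11940 [316. 299.] [250 238 132 116] 0.006 463.9 -295.2 95.2 0.11 534.9 -271.6 65.5
red 4507 [317. 169.] [275 135  85  72] 0.006 623.1 -243.5 47.5 0.11 644.4 -236.1 32.7
yellow 4600 [37. 98.] [ 0 63 79 71] 0.006 606.3 57.3 44.0 0.092 628.3 -14.2 32.6
green 1848 [206. 273.] [182 250  58  52] 0.006 462.4 -162.5 46.2 0.1 527.0 -178.7 33.2
blue 3568 [112. 107.] [61 56 86 96] 0.006 623.2 -4.5 48.3 0.086 639.6 -56.2 36.7
```

View pics/w5.png

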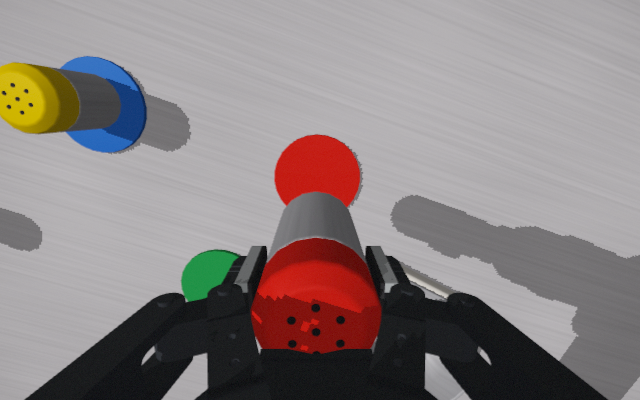

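Red is held upright over the red coaster at (317,169), so I'll lower it.

Request:
arm_command([
  [0,0,-0.02,0,0,0],
  [0,0,-0.03,0,0,0],
  [0,0,-0.03,0,0,0],
  [0,0,-0.03,0,0,0],
  [0,0,-0.015,0,0,0],
  [0,0,-0.006,0,0,0],
  [0,0,-0.004,0,0,0],
  [0,0,-0.002,0,0,0],
  [0,0,0,0,0,0],
  [0,0,0,0,0,0],
])

```text
t: 14.55
position: [0.6237, -0.2438, 0.0614]
tcp_rot: [0.698, 0.114, -0.697, 0.115]
force: [1.0, 0.5, -0.5]
gripper_width: 0.579
```

Request:
arm_command([
  [0,0,-0.001,0,0,0],
  [0,0,-0.001,0,0,0],
  [0,0,0,0,0,0],
  [0,0,0,0,0,0],
])

```text
t: 14.95
position: [0.6233, -0.2437, 0.0586]
tcp_rot: [0.698, 0.114, -0.698, 0.114]
force: [-0.4, -0.5, 0.7]
gripper_width: 0.576
```

Request:
arm_command([
  [0,0,0,0,0,0],
  [0,0,0,0,0,0],
  [0,0,0,0,0,0],
  [0,0,0,0,0,0],
  [0,0,0,0,0,0],
  [0,0,0,0,0,0],
  [0,0,0,0,0,0],
], fingers=0)

```text
t: 15.65
position: [0.6231, -0.2437, 0.0583]
tcp_rot: [-0.698, -0.114, 0.698, -0.114]
force: [0.2, 0.5, -0.8]
gripper_width: 1.001
```

Request:
arm_command([
  [0,0,0.02,0,0,0],
  [0,0,0.03,0,0,0],
  [0,0,0.04,0,0,0],
  [0,0,0.03,0,0,0],
  [0,0,0.018,0,0,0],
  [0,0,0,0,0,0],
  [0,0,0,0,0,0],
])

```text
t: 16.35
position: [0.6231, -0.2436, 0.1961]
tcp_rot: [0.698, 0.114, -0.698, 0.114]
force: [-1.0, 0.1, -1.0]
gripper_width: 0.998
```

```bash
python3 w.py w6
```

```text
16.4 [ 0.6226 -0.2435  0.1952] [[-0.001, 0.319, -0.948], [0.0, -0.948, -0.319], [-1.0, -0.001, 0.001]] [ 0.69185392 -0.21993821  0.33867402]
red 5870 [316. 184.] [274 135  85 101] 0.006 613.5 -246.9 57.6 0.11 638.0 -238.5 39.6
yellow 4563 [36. 99.] [ 0 63 78 71] 0.006 605.7 57.4 43.7 0.092 628.0 -14.3 32.4
green 2022 [233. 283.] [182 251  76  68] 0.006 457.0 -173.8 48.0 0.1 523.4 -186.8 34.4
blue 3603 [111. 108.] [60 57 86 96] 0.006 622.7 -4.3 48.4 0.086 639.4 -56.2 36.8
```

View pics/w6.png

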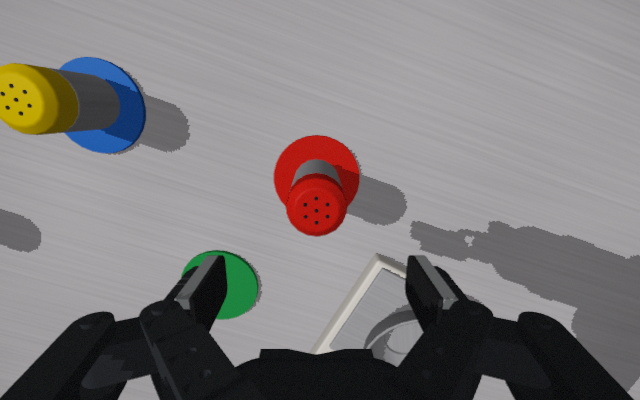

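Red stands upright on the red coaster, with its lid at (316,207) and the coaster centre at (316,177). Next I go back to the spare for green.

Request:
arm_command([
  [-0.008,0.018,0,0,0,0],
  [-0.016,0.037,0,0,0,0],
  [-0.016,0.037,0,0,0,0],
  [-0.016,0.037,0,0,0,0],
  [-0.016,0.037,0,0,0,0],
  [-0.016,0.037,0,0,0,0],
  [-0.016,0.037,0,0,0,0],
  [-0.016,0.037,0,0,0,0],
  [-0.016,0.037,0,0,0,0],
  [-0.015,0.037,0,0,0,0],
  [-0.012,0.028,0,0,0,0],
  [-0.007,0.012,0,0,0,0],
])

```text
t: 17.6
position: [0.4513, 0.1499, 0.1952]
tcp_rot: [-0.697, -0.116, 0.698, -0.115]
force: [0.0, -0.7, -0.8]
gripper_width: 1.001
```

Request:
arm_command([
  [0,0,0,0,0,0],
  [0,0,0,0,0,0],
  [0,0,0,0,0,0],
])

```text
t: 17.9
position: [0.4537, 0.1457, 0.1959]
tcp_rot: [-0.698, -0.113, 0.698, -0.114]
force: [-0.4, -0.7, 0.8]
gripper_width: 1.002
```

Request:
arm_command([
  [-0.001,0.002,-0.03,0,0,0],
  [0,0,-0.04,0,0,0],
  [0,0,-0.04,0,0,0],
  [0,0,-0.025,0,0,0],
  [0,0,-0.015,0,0,0],
  [0,0,0,0,0,0],
  [0,0,0,0,0,0],
])

```text
t: 18.6
position: [0.4526, 0.1486, 0.0465]
tcp_rot: [-0.698, -0.114, 0.698, -0.114]
force: [0.2, 0.3, 0.6]
gripper_width: 0.999
```

Request:
arm_command([
  [0,0,0,0,0,0],
  [0,0,0,0,0,0],
  [0,0,0,0,0,0],
  [0,0,0,0,0,0],
  [0,0,0,0,0,0],
  [0,0,0,0,0,0],
  [0,0,0,0,0,0],
  [0,0,0,0,0,0],
], fingers=1)

```text
t: 19.4
position: [0.4528, 0.1494, 0.0473]
tcp_rot: [0.698, 0.114, -0.697, 0.114]
force: [-1.0, -1.1, 6.9]
gripper_width: 0.553
```

Request:
arm_command([
  [0,0,0.01,0,0,0],
  [0,0,0.02,0,0,0],
  [0,0,0.03,0,0,0],
  [0,0,0.03,0,0,0],
  [0,0,0.03,0,0,0],
  [0,0,0.02,0,0,0],
  [0,0,0,0,0,0],
  [0,0,0,0,0,0],
])

```text
t: 20.2
position: [0.452, 0.1493, 0.1864]
tcp_rot: [0.698, 0.114, -0.698, 0.114]
force: [-0.2, 0.1, -2.4]
gripper_width: 0.557
```

Request:
arm_command([
  [0.001,-0.015,0,0,0,0],
  [0.001,-0.03,0,0,0,0],
  [0.001,-0.035,0,0,0,0],
  [0,-0.035,0,0,0,0],
  [0,-0.035,0,0,0,0],
  [0,-0.035,0,0,0,0],
  [0,-0.035,0,0,0,0],
  [0,-0.035,0,0,0,0],
  [0,-0.032,0,0,0,0],
  [0,-0.022,0,0,0,0],
  [0,-0.012,0,0,0,0],
  [0,0,0,0,0,0],
])

```text
t: 21.4
position: [0.4544, -0.1726, 0.1852]
tcp_rot: [-0.697, -0.114, 0.699, -0.113]
force: [0.7, 0.4, -1.3]
gripper_width: 0.553
```

Request:
arm_command([
  [0,0,-0.02,0,0,0],
  [0,0,-0.02,0,0,0],
  [0,0,0,0,0,0],
  [0,0,0,0,0,0],
])

```text
t: 21.8
position: [0.4551, -0.1704, 0.1463]
tcp_rot: [-0.697, -0.115, 0.698, -0.115]
force: [-0.3, -0.5, -0.8]
gripper_width: 0.554
```

```bash
python3 w.py w7
```

```text
21.85 [ 0.4556 -0.1708  0.147 ] [[0.0, 0.32, -0.947], [0.0, -0.947, -0.32], [-1.0, -0.0, -0.0]] [ 0.52399815 -0.14667946  0.28889197]
red 4224 [445.  53.] [407   0 109  93] 0.006 619.5 -242.7 47.7 0.11 584.4 -207.4 30.2
red 4134 [533.  20.] [484   0 112  50] 0.006 657.8 -291.7 44.2 0.11 608.6 -238.4 28.0
red 562 [ 15. 390.] [  0 379  39  21] 0.006 105.4 85.2 25.8 0.11 259.3 -0.0 16.3
green 10535 [316. 303.] [253 246 126 109] 0.006 325.7 -213.3 77.7 0.1 391.6 -191.2 51.9
green 5756 [319. 179.] [270 140  99  85] 0.006 455.5 -172.3 47.4 0.1 478.2 -163.8 31.6
```

Request:
arm_command([
  [0,-0.001,-0.02,0,0,0],
  [0,0,-0.03,0,0,0],
  [0,0,-0.025,0,0,0],
  [0,0,-0.015,0,0,0],
  [0,0,-0.006,0,0,0],
  [0,0,-0.002,0,0,0],
  [0,0,0,0,0,0],
  [0,0,0,0,0,0],
])

```text
t: 22.65
position: [0.456, -0.1728, 0.0494]
tcp_rot: [0.698, 0.114, -0.697, 0.115]
force: [0.7, -0.0, -1.5]
gripper_width: 0.555
```

Request:
arm_command([
  [0,0,-0.001,0,0,0],
  [0,0,-0.001,0,0,0],
  [0,0,0,0,0,0],
  [0,0,0,0,0,0],
])

```text
t: 23.05
position: [0.4557, -0.1728, 0.0473]
tcp_rot: [0.698, 0.114, -0.697, 0.114]
force: [-2.5, 1.2, 7.1]
gripper_width: 0.553
```

Request:
arm_command([
  [0,0,0,0,0,0],
  [0,0,0,0,0,0],
  [0,0,0,0,0,0],
  [0,0,0,0,0,0],
  [0,0,0,0,0,0],
  [0,0,0,0,0,0],
  [0,0,0,0,0,0],
], fingers=0)

```text
t: 23.75
position: [0.4551, -0.1726, 0.0463]
tcp_rot: [-0.698, -0.114, 0.698, -0.114]
force: [-0.2, 0.5, 0.3]
gripper_width: 0.996
```

Request:
arm_command([
  [0,0,0.02,0,0,0],
  [0,0,0.03,0,0,0],
  [0,0,0.04,0,0,0],
  [0,0,0.04,0,0,0],
  [0,0,0.018,0,0,0],
  [0,0,0,0,0,0],
  [0,0,0,0,0,0],
])

```text
t: 24.45
position: [0.4551, -0.1726, 0.1941]
tcp_rot: [0.698, 0.114, -0.698, 0.114]
force: [0.3, -0.3, -0.7]
gripper_width: 1.001
```

```bash
python3 w.py w8
```

```text
24.5 [ 0.4546 -0.1725  0.1933] [[-0.001, 0.319, -0.948], [0.0, -0.948, -0.319], [-1.0, -0.001, 0.001]] [ 0.52382259 -0.14894436  0.33671512]
red 7796 [458.  38.] [391   0 143  95] 0.006 635.8 -259.4 69.1 0.11 600.6 -224.6 47.4
red 685 [139. 390.] [117 376  42  24] 0.006 91.5 -30.6 32.5 0.11 227.4 -67.8 22.3
green 5659 [316. 182.] [274 136  85  97] 0.006 447.5 -175.2 55.2 0.1 469.2 -167.7 39.5
```

View pics/w8.png

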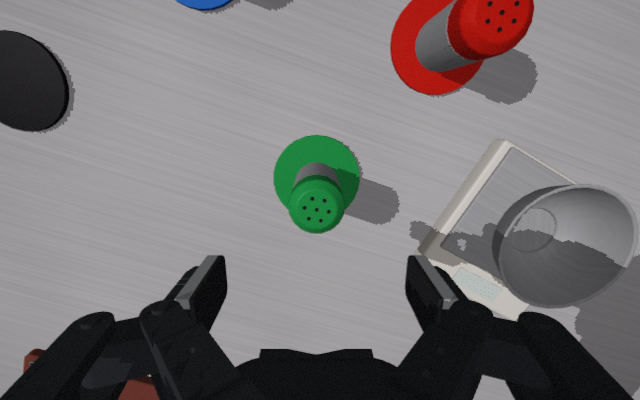

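Green stands upright on the green coaster, with its lid at (316,205). Next, yellow goes to the spare.

Request:
arm_command([
  [0.012,0.012,0,0,0,0],
  [0.025,0.025,0,0,0,0],
  [0.03,0.03,0,0,0,0],
  [0.03,0.03,0,0,0,0],
  [0.03,0.03,0,0,0,0],
  [0.025,0.025,0,0,0,0],
  [0.018,0.02,0,0,0,0],
  [0,0,0,0,0,0],
  [0,0,0,0,0,0],
  [0,0,0,0,0,0],
])

```text
t: 25.5
position: [0.6243, -0.0019, 0.1933]
tcp_rot: [-0.697, -0.114, 0.699, -0.114]
force: [-0.3, -0.2, 0.2]
gripper_width: 1.002
```

```bash
python3 w.py w9
```

```text
25.55 [ 0.6244 -0.002   0.1937] [[-0.001, 0.318, -0.948], [-0.001, -0.948, -0.318], [-1.0, 0.0, 0.001]] [0.69336725 0.02176499 0.33576917]
red 3235 [570. 287.] [534 258  74  60] 0.006 594.7 -342.3 49.9 0.11 625.8 -227.5 34.1
red 2773 [504. 235.] [468 205  84  75] 0.006 623.1 -241.0 48.6 0.11 645.2 -158.1 33.3
yellow 4111 [107.  96.] [53 45 90 99] 0.006 634.2 240.4 48.6 0.092 649.6 183.4 35.9
yellow 3076 [315. 193.] [284 162  63  64] 0.006 606.9 -5.7 36.9 0.092 629.5 1.5 27.3
green 1528 [389. 327.] [363 307  61  54] 0.006 461.3 -160.4 43.9 0.1 527.5 -108.4 31.4
blue 4227 [35. 89.] [ 0 54 75 68] 0.006 618.0 298.6 41.4 0.086 636.3 231.5 31.4
blue 2292 [319. 164.] [274 137  86  78] 0.006 622.7 -2.6 47.5 0.086 639.9 3.3 35.9
```

View pics/w9.png

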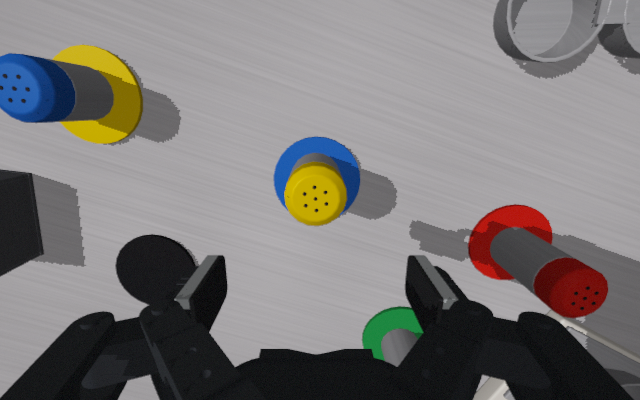

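The yellow lid is at (315,193) and its centre is about (0.628, 0.001).

Request:
arm_command([
  [0.003,0.002,-0.03,0,0,0],
  [0,0,-0.04,0,0,0],
  [0,0,-0.04,0,0,0],
  [0,0,-0.025,0,0,0],
  [0,0,-0.015,0,0,0],
  [0,0,0,0,0,0],
  [0,0,0,0,0,0],
])

```text
t: 26.25
position: [0.6288, 0.001, 0.0455]
tcp_rot: [0.698, 0.114, -0.697, 0.114]
force: [1.0, 0.1, 0.9]
gripper_width: 0.998
```

Request:
arm_command([
  [0,0,0,0,0,0],
  [0,0,0,0,0,0],
  [0,0,0,0,0,0],
  [0,0,0,0,0,0],
  [0,0,0,0,0,0],
  [0,0,0,0,0,0],
  [0,0,0,0,0,0],
  [0,0,0,0,0,0],
], fingers=1)

```text
t: 27.05
position: [0.6291, 0.0013, 0.0459]
tcp_rot: [0.699, 0.114, -0.697, 0.114]
force: [-1.0, -1.0, 5.9]
gripper_width: 0.623
```

Request:
arm_command([
  [0,0,0.01,0,0,0],
  [0,0,0.02,0,0,0],
  [0,0,0.03,0,0,0],
  [0,0,0.03,0,0,0],
  [0,0,0.03,0,0,0],
  [0,0,0.02,0,0,0],
  [0,0,0,0,0,0],
  [0,0,0,0,0,0],
])

```text
t: 27.85
position: [0.6279, 0.0014, 0.1841]
tcp_rot: [0.698, 0.114, -0.698, 0.114]
force: [0.2, -0.4, -2.2]
gripper_width: 0.62
```

Request:
arm_command([
  [-0.012,0.01,0,0,0,0],
  [-0.025,0.021,0,0,0,0],
  [-0.03,0.025,0,0,0,0],
  [-0.03,0.025,0,0,0,0],
  [-0.03,0.025,0,0,0,0],
  [-0.025,0.021,0,0,0,0],
  [-0.014,0.012,0,0,0,0],
  [-0.008,0.006,0,0,0,0],
  [0,0,0,0,0,0],
  [0,0,0,0,0,0],
])

```text
t: 28.85
position: [0.455, 0.1453, 0.1841]
tcp_rot: [-0.698, -0.114, 0.698, -0.114]
force: [-0.2, -0.6, -2.6]
gripper_width: 0.627
```

Request:
arm_command([
  [0,0,-0.02,0,0,0],
  [0,0,-0.03,0,0,0],
  [0,0,-0.03,0,0,0],
  [0,0,-0.03,0,0,0],
  [0,0,-0.015,0,0,0],
  [0,0,-0.006,0,0,0],
  [0,0,-0.003,0,0,0],
  [0,0,0,0,0,0],
  [0,0,0,0,0,0],
])

```text
t: 29.75
position: [0.455, 0.1464, 0.0512]
tcp_rot: [0.698, 0.114, -0.697, 0.114]
force: [-0.4, -0.1, -1.9]
gripper_width: 0.62
```

Request:
arm_command([
  [0,0,-0.002,0,0,0],
  [0,0,-0.002,0,0,0],
  [0,0,0,0,0,0],
  [0,0,0,0,0,0],
])

```text
t: 30.15
position: [0.4541, 0.1464, 0.0464]
tcp_rot: [0.698, 0.114, -0.698, 0.114]
force: [0.2, 0.7, -1.6]
gripper_width: 0.621
```

Request:
arm_command([
  [0,0,0,0,0,0],
  [0,0,0,0,0,0],
  [0,0,0,0,0,0],
  [0,0,0,0,0,0],
  [0,0,0,0,0,0],
  [0,0,0,0,0,0],
  [0,0,0,0,0,0],
], fingers=0)

```text
t: 30.85
position: [0.4541, 0.1464, 0.0463]
tcp_rot: [-0.698, -0.114, 0.698, -0.114]
force: [0.1, 0.8, -0.6]
gripper_width: 1.0
```

Request:
arm_command([
  [0,0,0.02,0,0,0],
  [0,0,0.03,0,0,0],
  [0,0,0.04,0,0,0],
  [0,0,0.04,0,0,0],
  [0,0,0.018,0,0,0],
  [0,0,0,0,0,0],
  [0,0,0,0,0,0],
])

```text
t: 31.55
position: [0.4541, 0.1463, 0.1941]
tcp_rot: [0.698, 0.114, -0.698, 0.114]
force: [-0.6, -0.9, -0.1]
gripper_width: 0.999
```

```bash
python3 w.py w10
```

```text
31.6 [0.4536 0.1461 0.1934] [[-0.001, 0.319, -0.948], [-0.0, -0.948, -0.319], [-1.0, 0.0, 0.001]] [0.52283883 0.16995389 0.33672528]
yellow 3073 [316. 199.] [284 168  64  64] 0.006 430.3 139.7 37.1 0.092 454.3 147.6 27.5
yellow 1424 [282.  10.] [241   0  82  25] 0.006 606.7 232.4 38.1 0.092 584.9 216.1 28.2
green 2768 [562. 253.] [526 223  83  73] 0.006 455.7 -169.1 48.7 0.1 474.8 -72.7 34.9
green 1803 [621. 302.] [597 277  43  55] 0.006 422.1 -273.8 46.3 0.1 450.7 -147.7 33.1
blue 7827 [511.  67.] [462  16  99 103] 0.006 621.6 -1.7 48.2 0.086 597.7 39.8 36.6
```

View pics/w10.png

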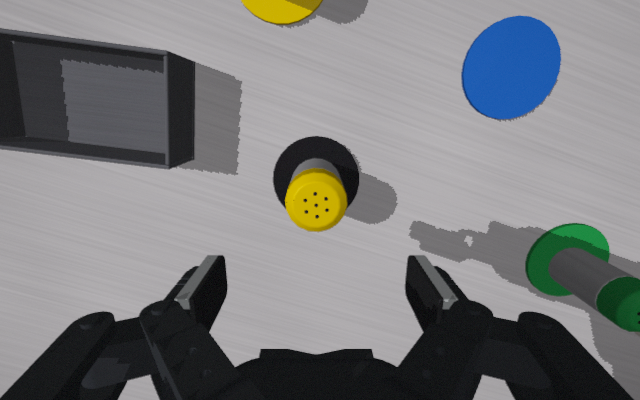

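Yellow is upright on the spare, with its lid at (316,199). Next, blue.

Request:
arm_command([
  [0.012,0.006,0,0,0,0],
  [0.025,0.014,0,0,0,0],
  [0.03,0.016,0,0,0,0],
  [0.03,0.017,0,0,0,0],
  [0.03,0.017,0,0,0,0],
  [0.025,0.014,0,0,0,0],
  [0.018,0.008,0,0,0,0],
  [0.01,0.005,0,0,0,0],
  [0,0,0,0,0,0],
  [0,0,0,0,0,0],
])

```text
t: 32.6
position: [0.6338, 0.2435, 0.1927]
tcp_rot: [-0.697, -0.114, 0.699, -0.114]
force: [-0.8, 0.5, 0.6]
gripper_width: 1.002
```

```bash
python3 w.py w11
```

```text
32.65 [0.6337 0.2433 0.1933] [[-0.002, 0.319, -0.948], [-0.0, -0.948, -0.319], [-1.0, -0.0, 0.002]] [0.70291154 0.26726142 0.3351564 ]
yellow 3472 [204.  57.] [172  23  64  70] 0.006 713.0 387.3 31.4 0.092 710.4 356.0 23.2
yellow 2680 [322. 165.] [275 136  86  82] 0.006 633.5 242.1 47.7 0.092 651.7 248.6 35.2
blue 4736 [509. 250.] [468 214  84  74] 0.006 623.1 -0.4 48.7 0.086 642.5 64.7 36.9
blue 2715 [314. 193.] [286 163  58  60] 0.006 617.4 240.6 34.8 0.086 638.2 247.1 26.3
```

View pics/w11.png

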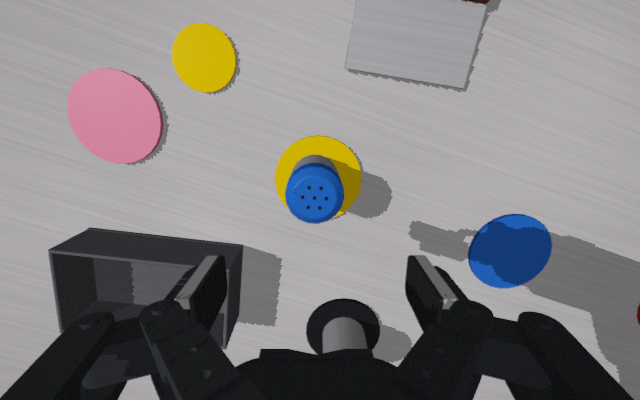

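The blue lid is at (314,193) and its centre is about (0.637, 0.246).

Request:
arm_command([
  [0.003,0.003,-0.03,0,0,0],
  [0,0,-0.04,0,0,0],
  [0,0,-0.04,0,0,0],
  [0,0,-0.025,0,0,0],
  [0,0,-0.016,0,0,0],
  [0,0,0,0,0,0],
  [0,0,0,0,0,0],
])

```text
t: 33.35
position: [0.6377, 0.2466, 0.0446]
tcp_rot: [0.698, 0.114, -0.697, 0.114]
force: [0.4, 0.3, 0.0]
gripper_width: 1.001
```

Request:
arm_command([
  [0,0,0,0,0,0],
  [0,0,0,0,0,0],
  [0,0,0,0,0,0],
  [0,0,0,0,0,0],
  [0,0,0,0,0,0],
  [0,0,0,0,0,0],
  [0,0,0,0,0,0],
  [0,0,0,0,0,0],
], fingers=1)

```text
t: 34.15
position: [0.638, 0.2467, 0.0449]
tcp_rot: [0.699, 0.114, -0.697, 0.114]
force: [-0.7, -0.9, 6.7]
gripper_width: 0.597
```

Request:
arm_command([
  [0,0,0.01,0,0,0],
  [0,0,0.02,0,0,0],
  [0,0,0.03,0,0,0],
  [0,0,0.03,0,0,0],
  [0,0,0.03,0,0,0],
  [0,0,0.02,0,0,0],
  [0,0,0,0,0,0],
  [0,0,0,0,0,0],
])

```text
t: 34.95
position: [0.6369, 0.2462, 0.1829]
tcp_rot: [-0.698, -0.114, 0.698, -0.114]
force: [0.2, 0.3, -3.2]
gripper_width: 0.602
```

Request:
arm_command([
  [-0.001,-0.015,0,0,0,0],
  [-0.002,-0.03,0,0,0,0],
  [-0.002,-0.035,0,0,0,0],
  [-0.002,-0.035,0,0,0,0],
  [-0.002,-0.035,0,0,0,0],
  [-0.002,-0.035,0,0,0,0],
  [-0.001,-0.03,0,0,0,0],
  [-0.001,-0.022,0,0,0,0],
  [-0.001,-0.012,0,0,0,0],
  [0,0,0,0,0,0],
  [0,0,0,0,0,0],
])

```text
t: 36.05
position: [0.6228, -0.0017, 0.1827]
tcp_rot: [-0.698, -0.115, 0.698, -0.114]
force: [-0.5, -0.2, -2.8]
gripper_width: 0.599
```

Request:
arm_command([
  [0,0,-0.02,0,0,0],
  [0,0,-0.02,0,0,0],
  [0,0,0,0,0,0],
  [0,0,0,0,0,0],
])

```text
t: 36.45
position: [0.623, -0.0011, 0.1434]
tcp_rot: [-0.697, -0.115, 0.698, -0.115]
force: [0.4, 0.3, -2.5]
gripper_width: 0.595
```

```bash
python3 w.py w12
```

```text
36.5 [ 0.6236 -0.0014  0.1442] [[0.001, 0.32, -0.947], [0.001, -0.947, -0.32], [-1.0, -0.0, -0.001]] [0.69185894 0.02262635 0.28598184]
red 3690 [534. 254.] [492 220  98  85] 0.006 623.3 -240.6 48.9 0.11 648.7 -142.8 30.7
red 3522 [613. 323.] [579 288  61  74] 0.006 581.0 -361.9 55.4 0.11 622.2 -219.1 34.8
yellow 10397 [55. 89.] [  0  31 114 117] 0.006 633.6 240.3 49.0 0.092 651.5 173.5 34.0
yellow 2531 [ 74. 337.] [ 42 311  75  63] 0.006 368.1 188.1 54.7 0.092 467.5 137.3 37.9
green 501 [439. 369.] [426 353  26  37] 0.006 463.4 -197.4 28.0 0.1 540.1 -123.5 18.6
blue 12189 [316. 292.] [253 228 126 127] 0.006 514.8 -36.3 76.1 0.086 565.4 -19.5 54.4
blue 5425 [319. 177.] [269 141 100  82] 0.006 622.7 -2.6 47.5 0.086 642.5 4.6 33.9
```

Request:
arm_command([
  [0,-0.001,-0.02,0,0,0],
  [0,0,-0.03,0,0,0],
  [0,0,-0.025,0,0,0],
  [0,0,-0.014,0,0,0],
  [0,0,-0.005,0,0,0],
  [0,0,-0.002,0,0,0],
  [0,0,0,0,0,0],
  [0,0,0,0,0,0],
])

```text
t: 37.3
position: [0.624, -0.0036, 0.0486]
tcp_rot: [0.698, 0.114, -0.697, 0.114]
force: [0.5, 0.2, -2.6]
gripper_width: 0.596
```

Request:
arm_command([
  [0,0,-0.002,0,0,0],
  [0,0,-0.001,0,0,0],
  [0,0,0,0,0,0],
  [0,0,0,0,0,0],
])

```text
t: 37.7
position: [0.6235, -0.0037, 0.0449]
tcp_rot: [0.698, 0.114, -0.698, 0.114]
force: [-1.4, -0.8, 4.7]
gripper_width: 0.599
```

Request:
arm_command([
  [0,0,0,0,0,0],
  [0,0,0,0,0,0],
  [0,0,0,0,0,0],
  [0,0,0,0,0,0],
  [0,0,0,0,0,0],
  [0,0,0,0,0,0],
  [0,0,0,0,0,0],
], fingers=0)

```text
t: 38.4
position: [0.6232, -0.0036, 0.0443]
tcp_rot: [0.698, 0.114, -0.698, 0.114]
force: [-0.2, -0.3, -0.1]
gripper_width: 1.0
```

Request:
arm_command([
  [0,0,0.02,0,0,0],
  [0,0,0.03,0,0,0],
  [0,0,0.04,0,0,0],
  [0,0,0.04,0,0,0],
  [0,0,0.018,0,0,0],
  [0,0,0,0,0,0],
  [0,0,0,0,0,0],
])

```text
t: 39.1
position: [0.6231, -0.0037, 0.1921]
tcp_rot: [0.698, 0.114, -0.698, 0.114]
force: [-0.5, -0.1, -0.2]
gripper_width: 1.0
```

```bash
python3 w.py w13
```

```text
39.15 [ 0.6226 -0.0037  0.1912] [[-0.001, 0.319, -0.948], [-0.0, -0.948, -0.319], [-1.0, -0.0, 0.001]] [0.69182455 0.02000492 0.33473238]
red 3272 [570. 287.] [534 257  74  61] 0.006 594.0 -341.7 49.8 0.11 625.0 -227.3 34.1
red 2812 [503. 235.] [468 204  84  76] 0.006 622.9 -240.9 48.6 0.11 644.7 -158.3 33.2
yellow 7506 [91. 92.] [43 43 98 99] 0.006 633.7 240.6 48.7 0.092 648.9 182.9 36.0
yellow 1844 [118. 300.] [ 83 280  67  42] 0.006 391.5 184.2 44.8 0.092 470.1 141.2 33.0
green 1550 [389. 327.] [362 307  62  53] 0.006 461.8 -161.4 43.7 0.1 527.6 -109.5 31.2
blue 5648 [316. 181.] [273 136  86  92] 0.006 618.6 -4.4 51.9 0.086 636.4 1.6 39.3
```

View pics/w13.png

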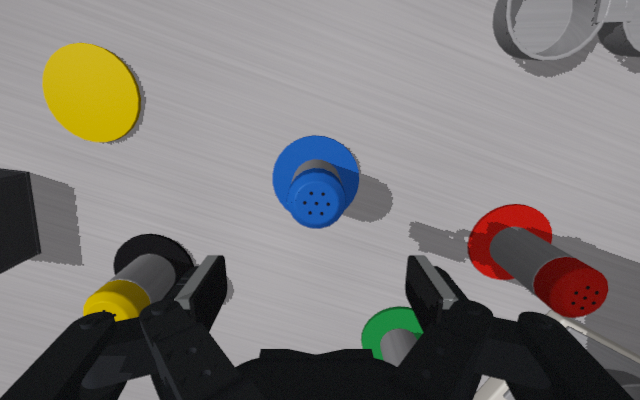

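Blue is upright on the blue coaster, with its lid at (316,200). Now yellow, from the spare at (0.4535, 0.147).

Request:
arm_command([
  [-0.012,0.01,0,0,0,0],
  [-0.025,0.022,0,0,0,0],
  [-0.03,0.026,0,0,0,0],
  [-0.03,0.027,0,0,0,0],
  [-0.03,0.027,0,0,0,0],
  [-0.024,0.021,0,0,0,0],
  [-0.012,0.011,0,0,0,0],
  [-0.006,0.006,0,0,0,0],
  [0,0,0,0,0,0],
  [0,0,0,0,0,0],
  [0,0,0,0,0,0],
])

```text
t: 40.25
position: [0.455, 0.1453, 0.192]
tcp_rot: [-0.698, -0.114, 0.698, -0.114]
force: [-0.8, 0.2, -0.5]
gripper_width: 1.0
```

Request:
arm_command([
  [0,0,-0.03,0,0,0],
  [0,0,-0.04,0,0,0],
  [0,0,-0.04,0,0,0],
  [0,0,-0.02,0,0,0],
  [0,0,-0.014,0,0,0],
  [0,0,0,0,0,0],
  [0,0,0,0,0,0],
])

```text
t: 40.95
position: [0.4549, 0.1464, 0.049]
tcp_rot: [0.698, 0.114, -0.698, 0.114]
force: [0.3, -0.8, 0.3]
gripper_width: 1.0
```

Request:
arm_command([
  [0,0,0,0,0,0],
  [0,0,0,0,0,0],
  [0,0,0,0,0,0],
  [0,0,0,0,0,0],
  [0,0,0,0,0,0],
  [0,0,0,0,0,0],
  [0,0,0,0,0,0],
  [0,0,0,0,0,0],
], fingers=1)

```text
t: 41.75
position: [0.4549, 0.1466, 0.0495]
tcp_rot: [0.698, 0.114, -0.697, 0.114]
force: [-1.0, -1.2, 5.7]
gripper_width: 0.623
```

Request:
arm_command([
  [0,0,0.01,0,0,0],
  [0,0,0.02,0,0,0],
  [0,0,0.03,0,0,0],
  [0,0,0.03,0,0,0],
  [0,0,0.03,0,0,0],
  [0,0,0.02,0,0,0],
  [0,0,0,0,0,0],
  [0,0,0,0,0,0],
])

```text
t: 42.55
position: [0.454, 0.1463, 0.1883]
tcp_rot: [0.698, 0.114, -0.698, 0.114]
force: [-0.0, 0.1, -2.6]
gripper_width: 0.622
```

Moving to the yellow coaster (0.6335, 0.242).

Request:
arm_command([
  [0.012,0.006,0,0,0,0],
  [0.025,0.013,0,0,0,0],
  [0.03,0.016,0,0,0,0],
  [0.03,0.016,0,0,0,0],
  [0.03,0.016,0,0,0,0],
  [0.025,0.014,0,0,0,0],
  [0.018,0.009,0,0,0,0],
  [0.01,0.006,0,0,0,0],
  [0,0,0,0,0,0],
  [0,0,0,0,0,0],
])

```text
t: 43.55
position: [0.6336, 0.2424, 0.1865]
tcp_rot: [-0.697, -0.114, 0.699, -0.114]
force: [0.1, 0.1, -1.7]
gripper_width: 0.627
```

Request:
arm_command([
  [0,0,-0.02,0,0,0],
  [0,0,-0.02,0,0,0],
  [0,0,0,0,0,0],
  [0,0,0,0,0,0],
])

```text
t: 43.95
position: [0.6337, 0.242, 0.1484]
tcp_rot: [-0.698, -0.114, 0.698, -0.114]
force: [0.5, -0.1, -1.7]
gripper_width: 0.626
```

```bash
python3 w.py w14
```

```text
44.0 [0.6342 0.2423 0.1493] [[0.001, 0.319, -0.948], [0.0, -0.948, -0.319], [-1.0, 0.0, -0.001]] [0.70263099 0.26568182 0.29094646]
yellow 12918 [316. 293.] [250 228 132 127] 0.006 519.4 203.5 80.8 0.092 574.7 222.3 56.4
yellow 5277 [317. 175.] [268 139  98  80] 0.006 633.8 242.1 47.6 0.092 654.5 249.2 33.2
yellow 4744 [184.  48.] [147   8  75  82] 0.006 713.2 387.1 31.5 0.092 710.0 350.5 22.0
blue 4003 [588. 312.] [547 279  83  67] 0.006 594.0 -83.5 50.9 0.086 624.5 14.6 36.6
blue 3388 [527. 261.] [487 228  95  82] 0.006 623.6 0.3 48.8 0.086 645.8 74.8 35.1
```

View pics/w14.png

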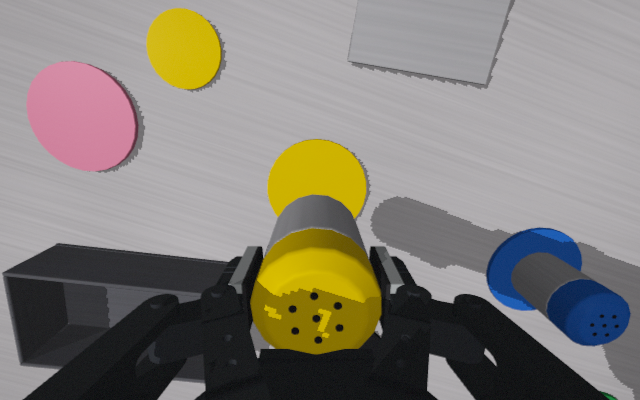

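Yellow is held upright over the larger yellow coaster at (317,175). I'll lower it until the TCP reaches z ≈ 0.0495.

Request:
arm_command([
  [0,0,-0.02,0,0,0],
  [0,0,-0.03,0,0,0],
  [0,0,-0.025,0,0,0],
  [0,0,-0.014,0,0,0],
  [0,0,-0.005,0,0,0],
  [0,0,-0.002,0,0,0],
  [0,0,0,0,0,0],
  [0,0,0,0,0,0],
])

```text
t: 44.8
position: [0.6349, 0.2428, 0.0537]
tcp_rot: [0.699, 0.114, -0.697, 0.114]
force: [0.1, -0.8, -2.2]
gripper_width: 0.624
```

Request:
arm_command([
  [0,0,-0.002,0,0,0],
  [0,0,-0.0015,0,0,0],
  [0,0,0,0,0,0],
  [0,0,0,0,0,0],
])

```text
t: 45.2
position: [0.6345, 0.2426, 0.0497]
tcp_rot: [0.698, 0.114, -0.697, 0.114]
force: [-1.7, -0.8, 5.7]
gripper_width: 0.621
```

Request:
arm_command([
  [0,0,0,0,0,0],
  [0,0,0,0,0,0],
  [0,0,0,0,0,0],
  [0,0,0,0,0,0],
  [0,0,0,0,0,0],
  [0,0,0,0,0,0],
  [0,0,0,0,0,0],
], fingers=0)

```text
t: 45.9
position: [0.6341, 0.2424, 0.0488]
tcp_rot: [-0.698, -0.114, 0.698, -0.114]
force: [-0.5, 1.4, 0.9]
gripper_width: 0.999
```

Request:
arm_command([
  [0,0,0.02,0,0,0],
  [0,0,0.03,0,0,0],
  [0,0,0.04,0,0,0],
  [0,0,0.04,0,0,0],
  [0,0,0.02,0,0,0],
  [0,0,0.02,0,0,0],
  [0,0,0,0,0,0],
  [0,0,0,0,0,0],
])

```text
t: 46.7
position: [0.6342, 0.2424, 0.2187]
tcp_rot: [0.698, 0.114, -0.698, 0.114]
force: [-0.1, 0.1, -0.5]
gripper_width: 0.996
```

```bash
python3 w.py w15
python3 - <<'E'
from plant import *
import cv2
for n in ("top","side"):
    f=grab_frame(n);cv2.imwrite(f"pics/{n}15.png",f["img"][:,:,::-1])
E
```

```text
46.75 [0.6338 0.2422 0.2178] [[-0.001, 0.319, -0.948], [-0.0, -0.948, -0.319], [-1.0, 0.0, 0.001]] [0.70289421 0.26604923 0.36130467]
red 865 [630. 299.] [618 271  22  55] 0.006 611.3 -220.3 43.7 0.11 638.1 -77.9 30.9
yellow 5007 [317. 177.] [277 134  80  88] 0.006 628.3 240.5 53.0 0.092 646.4 246.7 40.2
yellow 2939 [211.  62.] [182  31  59  63] 0.006 713.2 387.4 31.5 0.092 710.7 358.1 23.8
blue 2336 [532. 271.] [502 246  61  51] 0.006 602.1 -64.0 42.8 0.086 624.8 10.3 33.2
blue 2313 [490. 236.] [458 208  77  69] 0.006 623.1 -0.3 48.3 0.086 641.1 59.7 37.4
```

View pics/w15.png

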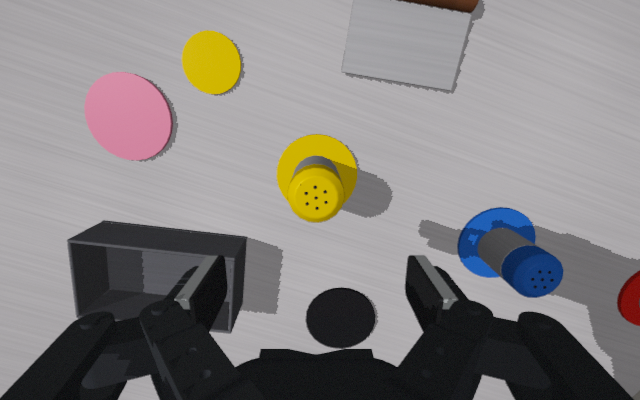

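View pics/top15.png

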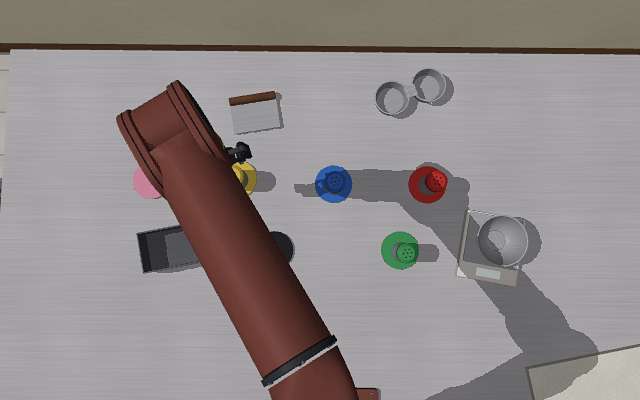

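Run:
```python
from plant import *
from h import *
f=grab_frame("top")
M={'red':(622.8,-243.4),'green':(455.4,-172.3),'blue':(623,-2.5),'yellow':(633.7,242)}
for c,p,z in(('red',(437,181),.11),('green',(406,252),.1),('blue',(335,182),.086)):
    q=plane(f,p,z)[0,:2]*1000; print(c,q.round(1),(q-M[c]).round(1))
w=grab_frame("wrist"); 
q=plane(w,(316,195.5),.092)[0,:2]*1000; print('yellow',q.round(1),(q-M['yellow']).round(1))
im=f["img"][150:270,380:560,::-1]; cv2.imwrite("pics/crop.png",cv2.resize(im,None,fx=4,fy=4))
```

```text
red [ 620.6 -243. ] [-2.2  0.4]
green [ 454.1 -171. ] [-1.3  1.3]
blue [618.8  -4.6] [-4.2 -2.1]
yellow [631.8 242. ] [-1.9 -0. ]
```

View pics/crop.png

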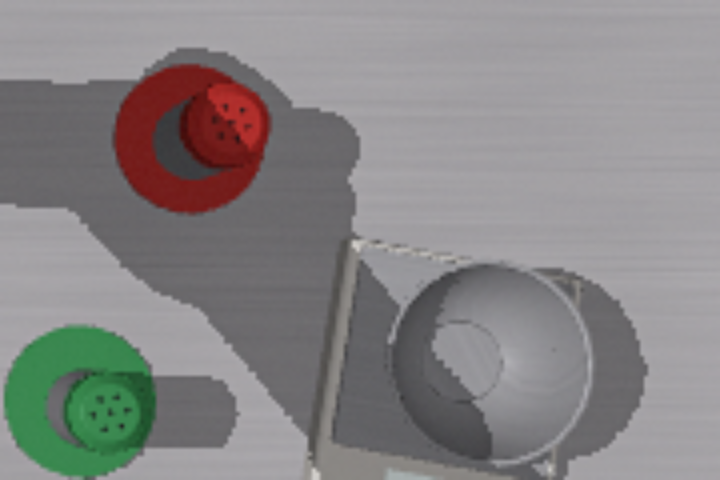

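View pics/side15.png

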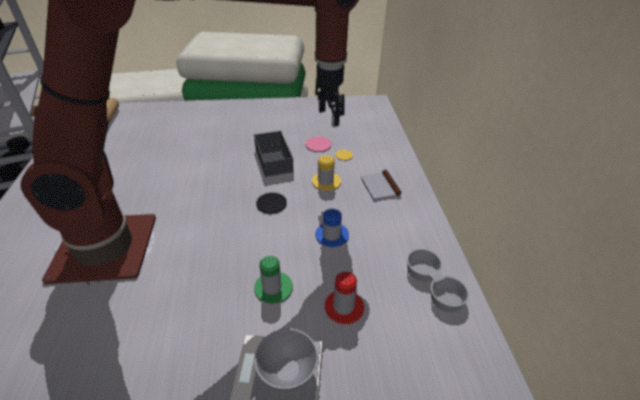

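The side view shows all four upright and the bowl unmoved, and each lid centre is within 5 mm of its coaster's centre. The arm is clear, so I'm handing in.

Run:
```python
from plant import *
print(close_job()); s=sense(); print(s["t"],s["force"])
```

```text
the job is handed in; nothing more can be done
None
the job is handed in; nothing more can be done
```

All four dredgers now stand upright on the coasters that match their lids. I handed the job in with the clock at about 47 s of the 112 s allowed, and the hand-in gives no verdict.

I did it as two swaps through the black coaster: green was parked while red moved home, then yellow was parked while blue moved home. No dredger was set down on the bare bench.

**Last checks before handing in:**

| Dredger | Offset from coaster centre (limit 15 mm) |
|---|---|
| Red | 2 mm |
| Green | 2 mm |
| Blue | 5 mm |
| Yellow | 2 mm |

- **Bowl:** it was in the same place in the first and last pictures, judged by eye rather than measured.
- **Gripper:** it was open and about 11 cm above the yellow dredger.

**Disagreements:**
- **Heights:** heights measured from the top and side cameras came out low. They were about 2–6 mm low at the lids and 5–16 mm low at the coasters, so I relied on the stated heights. The lid sizes seen by the wrist camera and where the dredgers touched down agreed with those.
- **Rim height:** a second height estimate from the side view was 8–23 mm low; I dropped it because it was too crude.
- **Wrist camera:** it put the dredger centres 1–4 mm away from where the top camera did.

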